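# Set the stirrer speed and start it

## Robot

A 7-joint arm with a two-finger parallel gripper is mounted at the origin on a cart in front of the work surface, level with it; the furniture and walls round the work are solid. World frame = base frame: x ahead of the robot, y to its left, z up, the work surface at z = 0. Lengths are in mm, angles in rad, forces in N, time in s.
With the tool pointing down it reaches from about 400 to 900 mm from the base axis. Payload 5.5 kg.
Tool frame: the origin (TCP) lies at the very end of the fingers, on their centre line; the grasp point (between the pads) lies 19 mm behind it (bot.tcp_to_grasp is the distance from the TCP to the grasp point, in mm); z points along the fingers, y is the line along which they close (so a half turn about z gives the same grasp; the last joint's range is limited). The gripper opens to 92 mm and grips with 3 to 60 N. Pads are 19 mm wide; open, the fingers measure 130 mm over their backs; the gripper's body (75 mm by 190 mm) begins 47 mm behind the grasp point.
Start: joints at [-1.028, 0.501, -0.427, 1.55, 0.221, 1.138, -0.21], TCP at [179.468, 624.733, 226.729] pointing down, gripper open.
Joint ranges: [-2.88, 2.88], [-0.31, 2.03], [-1.54, 1.56], [0.2, 2.42], [-1.41, 4.55], [0.19, 2.02], [-2.57, 2.57]. Speed limits (rad/s): [2.57, 2.57, 3.14, 3.14, 3.14, 3.14, 3.14].

## Interface

Orientations are given as a unit quaternion [x, y, z, w].
In Python, from cell import bot gives the robot as it stands.
- The arm moves only by the tool apply_moves, never from a script. Its argument "motion" is a list of rows, each an object of numbers: "jaw": the finger opening in mm, from 0 to 91.8; "dx", "dy", "dz": the shift along the tool's x, y, z in mm; "twist": the turn about the tool's z in degrees. A call has 1 to 5 rows; each row is the pose to reach, as a shift and turn from the pose commanded when the call began, along the tool's axes at that moment; what a row does not reach only later rows make up. A row lasts 1/8 s, in which the tool goes at most 62.5 mm and 10.7 degrees, less where a joint would pass 70% of its speed; a pose out of reach is approached as far as the arm can. A call with a gripper value outside its range is refused whole. The fingers move at their own pace and stop on an object; "force" is the grip in N (left out, the last holds). Time passes only in rows, so rows that repeat a pose let the fingers close. It gives the time, the measured TCP pose, the force, the opening and the grip force at its end, in the units of the state.
- bot.read_state(): the state, without advancing time (a new reading comes with each control period).
- bot.read_camera(name): name is "scene" or "top" or "wrist"; returns the picture (480x640x3 uint8, red, green, blue); there is no depth.
- bot.camera_info(name): a dict with "K" (3x3 intrinsics, pixels), "R" (3x3) and "t" (3): a world point X has camera coordinates R X + t. Camera axes: x right, y down, z forward; pixel columns grow to the right and rows downward; lengths in mm; the calibration is good to about 2 mm. A picture is of the moment at which its call begins: read the wrist's pose just before it. camera_info takes no time and is no camera call; for the wrist camera it gives the pose at the moment of the call.
- bot.hand_in(): hands the job in; it is judged then, once.
The state is a dict: "t": time; "joint_pos": joint angles; "qvel": joint speeds; "joint_torque": joint torques, N m; "tool_pos": TCP position; "tcp_rot": TCP orientation; "force": force on the tool from outside, world axes, zero at the start; "ft_torque": the same for the moment, N m; "grip_width": finger opening in mm; "grasp_force": force on a finger pad.
Only numpy, scipy, OpenCV 4.12 (cv2) and the standard library are available. Lean on these libraries where they do the work, as an engineer would, in place of code of your own. Each camera call takes 0.05 s, during which the arm holds its last target. There are 200 camera calls.

## Task

Get the conical flask stirring: with a fingertip, push the speed lever that belongs to the flask's place on the two-place stirrer clockwise, click by click, until it rests at speed 5 (the fifth click position counted from off, the red dot), without running past it. Then press the green start button fully down and let it come up again. Only touch and push, lift nothing, and leave the other speed lever, the glassware and everything else where it is.

Things in the scene. Friction and masses are not known exactly. Their poses are not given: they have to be found in the camera images.
- stirrer: fixed two-place magnetic stirrer, white housing, grey deck, 300 x 360 x 75 mm (x, y, z). Origin: underside centre, on the bench; x points from the control side (nearer the robot) to the plates, y left, z up. At the front a dark panel with two black speed levers and a green button; at the back two round plates, 124 mm wide, 8 mm above the deck. The left lever serves the left (+y) plate, the right the right.
- speed_left (a joint): left speed lever: angle in rad, clockwise from above positive. 7 click positions 0.5236 rad (30 deg) apart: 0 off, 0.524 speed 1, 1.047, 1.571, 2.094, 2.618 speed 5, 3.142 speed 6. At q the bar points 90 deg - q from the stirrer's +x axis (off: +y; speed 6: -y). A spring detent holds each click; pushed over halfway to the next, the lever snaps on into it. Starts at off, speed 1, 2 or 3.
- speed_right (a joint): right speed lever: angle in rad, clockwise from above positive. 7 click positions 0.5236 rad (30 deg) apart: 0 off, 0.524 speed 1, 1.047, 1.571, 2.094, 2.618 speed 5, 3.142 speed 6. At q the bar points 90 deg - q from the stirrer's +x axis (off: +y; speed 6: -y). A spring detent holds each click; pushed over halfway to the next, the lever snaps on into it. Starts at off, speed 1, 2 or 3.
- speed_left_axis (a point): on the deck (75 mm above the bench) on the vertical axis of the left lever, x = -75, y = +100 mm in the stirrer's frame. Lever: bar 12 mm wide, from 8 mm behind to 52 mm ahead of the axis, 8 to 34 mm above the deck. Hub: radius 25 mm up to 11 mm, 15 mm up to 33 mm. Push the bar's side 35 to 50 mm out, along the arc; about 3 N carries it over a click.
- speed_right_axis (a point): the same for the right lever, at x = -75, y = -100 mm in the stirrer's frame. Round each axis, at 63 mm, an arc of seven flat dots marks the clicks: red = off, then white dots that grow from speed 1 to speed 6
- speed_left_tip (a point): outer end of the left lever (white line along its top), top of the bar, 52 mm from the axis and 34 mm above the deck
- speed_right_tip (a point): the same for the right lever
- start (a joint): the green start button: 0 up, 0.006 m fully pressed (0.0045 counts as pressed); spring-loaded, about 4 N at the bottom, comes up by itself
- start_top (a point): centre of the top face of the green button (28 mm wide), at x = -112, y = 0 mm in the stirrer's frame; press straight down
- flask: conical flask, clear glass with orange contents, 86 mm wide at the base, 135 mm high, 0.11 kg, loose, on one of the two plates (differs from run to run: in the stirrer's frame x = 82, y = +90 or -90 mm, give or take 8 mm). Origin: underside centre
- beaker: small glass beaker, 51 mm wide, 60 mm high, loose, standing on the other plate; leave alone. Origin: centre of its underside
- cup: small grey-white plastic cup, 47 mm wide, 46 mm high, on the bench to the right; leave alone. Origin: underside centre
- vial: white vial with black cap, 36 mm wide, 78 mm high, on the bench to the right; leave alone. Origin: underside centre
- cork: cork, 26 mm wide and high, on the bench to the left; leave alone. Origin: underside centre
- measure: conical measuring glass, 43 mm wide, 76 mm high, on the bench to the left; leave alone. Origin: underside centre
- jar: cream jar with blue cap, 58 mm wide, 118 mm high, on the bench to the left; leave alone. Origin: underside centre
Not all that is in view belongs to the job. Leave any purple look-alike of the flask alone.

How it is judged:
By the outcome, as a careful person would: the job done as asked, in the order asked, and still so for the second after the job is handed in, with the robot touching nothing.
It also fails if it takes over 54 s, if anything falls off the work surface, if the arm or the gripper's body presses on something with over 40 N, if the wrist force passes 120 N, or if a joint passes its speed limit or range.

## Working session

There is one attempt and no reset: what is moved stays moved. The work goes in short steps, Python scripts to look and compute and a tool call to move; the robot and the scene stay as the last step left them, time stands still between calls to the robot, and variables do not carry over. Pictures are saved under pics/ and viewed, at most 10 in all, crops included, and the job is handed in when it is done.

Besides the shell and the picture viewer there is one more tool, called after "Call:" as name(argument=value, ...), one argument or row to a line, values as JSON. apply_moves: Moves the arm, as the interface text tells. Its arguments: {"type":"object","properties":{"motion":{"type":"array","items":{"type":"object","properties":{"jaw":{"type":"number"},"dx":{"type":"number"},"dy":{"type":"number"},"dz":{"type":"number"},"twist":{"type":"number"}}}},"force":{"type":"number"}},"required":["motion"]}

```bash
mkdir -p pics; python3 - <<'E'
from cell import bot
import cv2,numpy as np
for n in("scene","top"):
    im=bot.read_camera(n); cv2.imwrite(f"pics/{n}1.png",im[:,:,::-1]); i=bot.camera_info(n); print(n,np.round(i["K"],1).tolist(),np.round(i["R"],3).tolist(),np.round(i["t"],1))
s=bot.read_state(); print(s["t"],s["tool_pos"],s["tcp_rot"],s["force"],s["grip_width"])
E
```

```text
scene [[541.1, 0.0, 314.5], [0.0, 541.1, 249.4], [0.0, 0.0, 1.0]] [[0.728, -0.685, -0.012], [-0.483, -0.501, -0.718], [0.486, 0.529, -0.696]] [-305.7  349.6  946.4]
top [[477.1, 0.0, 319.1], [0.0, 477.1, 246.3], [0.0, 0.0, 1.0]] [[0.008, -1.0, -0.014], [-0.985, -0.005, -0.172], [0.172, 0.015, -0.985]] [  57.5  496.7 1076.8]
0.1 [179.36014635 624.11538532 225.77551169] [ 1.39428717e-01  9.90231722e-01 -8.60710534e-04 -1.69613536e-04] [ 0.12989724  0.9275563  -0.46374592] 92.48360343316251
```

View pics/scene1.png

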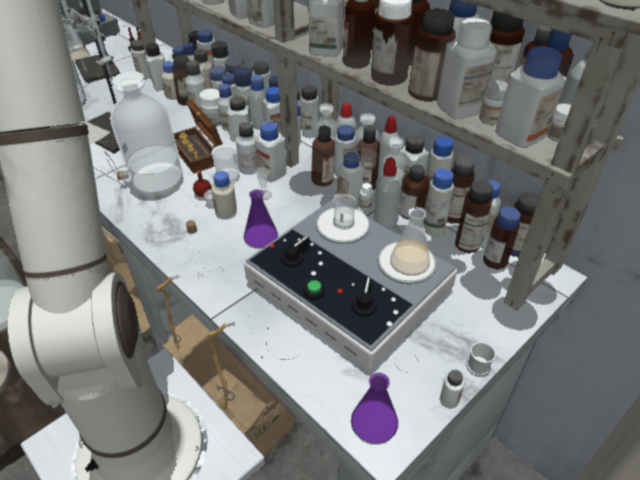

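View pics/top1.png

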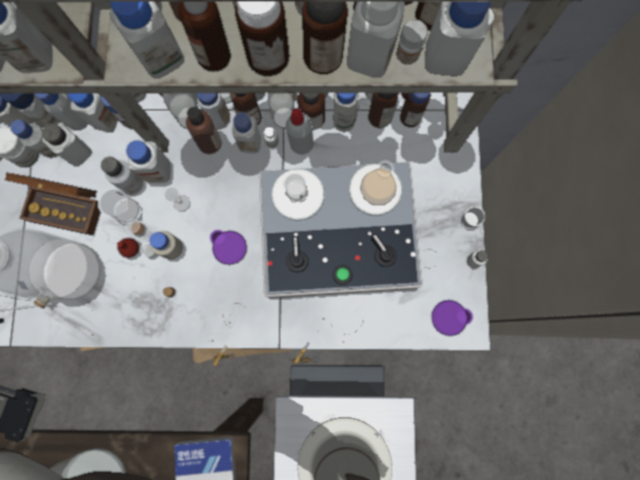

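The flask (orange contents) is on the right plate, at about (380,187) in the top view. The right lever, at (385,255), points up-left, roughly at speed 2. I'll measure the dots and the button next.

```bash
cat >h.py <<'E'
import cv2,numpy as np
from cell import bot
def ray(n,uv,info=None):
    i=info or bot.camera_info(n);K,R,t=map(np.array,(i["K"],i["R"],i["t"]))
    d=R.T@np.linalg.solve(K,[uv[0],uv[1],1]);return -R.T@t,d/np.linalg.norm(d)
def onz(n,uv,z,info=None):
    c,d=ray(n,uv,info);return c+d*(z-c[2])/d[2]
def tri(a,b):
    A=[];y=[]
    for c,d in(a,b):
        P=np.eye(3)-np.outer(d,d);A.append(P);y.append(P@c)
    return np.linalg.lstsq(np.vstack(A),np.hstack(y),rcond=None)[0]
def blobs(m,lo,hi):
    n,_,st,ce=cv2.connectedComponentsWithStats(m.astype(np.uint8))
    return [(ce[k].round(2).tolist(),int(st[k,4])) for k in range(1,n) if lo<=st[k,4]<=hi]
E
python3 - <<'E'
from h import *
roi={"top":(225,295,262,418),"scene":(230,345,245,410)}
for n,(a,b,c,d) in roi.items():
    im=cv2.imread(f"pics/{n}1.png");z=np.zeros(im.shape[:2],bool);z[a:b,c:d]=1
    B,G,R=[im[:,:,k].astype(int) for k in range(3)]
    red=z&(R>G+50)&(R>B+50);gr=z&(G>R+50)&(G>B+30);wh=z&(im.min(2)>120)
    for l,m,zz in(("red",red,75),("green",gr,90),("white",wh,75)):
        for p,ar in blobs(m,2,250): print(n,l,p,ar,onz(n,p,zz).round(1))
    cr=im[a-5:b+5,c-5:d+5]; cv2.imwrite(f"pics/{n}crop.png",cv2.resize(cr,None,fx=4.5,fy=4.5,interpolation=cv2.INTER_CUBIC))
E
```

```text
top red [357.14, 257.19] 21 [466.3 -26.3  75. ]
top red [269.41, 262.88] 17 [452.1 172.7  75. ]
top green [342.27, 273.75] 128 [426.6   7.9  90. ]
top white [415.29, 243.19] 151 [ 499.2 -158.8   75. ]
top white [382.62, 228.62] 13 [532.8 -85.1  75. ]
top white [396.72, 231.11] 18 [ 527.1 -117.2   75. ]
top white [295.3, 243.21] 66 [497.8 114.6  75. ]
top white [369.2, 233.0] 10 [522.4 -54.2  75. ]
top white [309.24, 236.76] 17 [512.9  82.9  75. ]
top white [379.15, 242.47] 53 [500.5 -76.7  75. ]
top white [281.89, 238.33] 9 [509.  145.5  75. ]
top white [407.76, 240.62] 21 [ 505.1 -141.8   75. ]
top white [359.88, 243.12] 8 [498.7 -32.8  75. ]
top white [320.0, 246.0] 21 [491.6  58.1  75. ]
top white [272.29, 249.0] 7 [484.1 166.9  75. ]
top white [324.65, 259.46] 26 [460.6  47.3  75. ]
scene red [271.67, 245.27] 15 [452.3 172.5  75. ]
scene red [339.5, 290.5] 20 [466.1 -26.7  75. ]
scene green [313.9, 285.73] 135 [428.1   9.1  90. ]
scene white [281.4, 232.44] 57 [495.7 189.7  75. ]
scene white [284.5, 239.5] 4 [485.3 166.9  75. ]
scene white [311.5, 244.0] 8 [519. 114.  75.]
scene 
[... 211 characters left out ...]
[352.5, 284.0] 6 [498.2 -32.7  75. ]
scene white [383.0, 288.8] 10 [533.6 -85.2  75. ]
scene white [291.5, 291.5] 2 [393.4  39.3  75. ]
scene white [393.0, 298.83] 12 [ 527.8 -117.    75. ]
scene white [315.5, 308.5] 2 [398.  -27.4  75. ]
scene white [395.12, 311.59] 17 [ 505.8 -141.6   75. ]
scene white [322.5, 313.5] 2 [399.2 -46.1  75. ]
scene white [325.5, 315.5] 2 [400.  -53.8  75. ]
scene white [336.5, 323.5] 2 [401.6 -82.7  75. ]
scene white [343.0, 328.0] 3 [402.9 -99.   75. ]
scene white [346.5, 330.5] 2 [ 403.5 -107.8   75. ]
scene white [353.5, 335.5] 2 [ 404.6 -125.2   75. ]
scene white [358.5, 339.0] 6 [ 405.6 -137.3   75. ]
scene white [405.88, 341.29] 52 [ 465.8 -202.3   75. ]
```

View pics/topcrop.png

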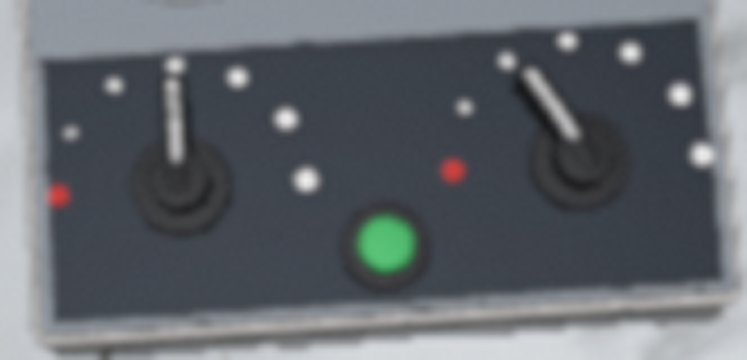

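The two cameras agree on the deck dots at z=75. The right lever points at the third dot from red, so it's at speed 2 and needs 3 clicks. Next I'll compute the waypoints.

```bash
cat >>h.py <<'E'
L,Rr=np.array([452.2,172.6]),np.array([466.2,-26.6])
yh=(L-Rr)/np.linalg.norm(L-Rr);xh=np.array([yh[1],-yh[0]]);AX=Rr-63*yh
def W(p): return AX+p[0]*xh+p[1]*yh     # p relative to right axis, stirrer axes
def push(q,r):
    th=np.radians(90-q);u=np.array([np.cos(th),np.sin(th)]);n=np.array([np.sin(th),-np.cos(th)])
    return r*u-6*n-np.array([9.5*(1 if th>0 else -1),-19])
def delta(w,s=None):                     # world point -> tool-axis shift
    from scipy.spatial.transform import Rotation as Ro
    s=s or bot.read_state();return Ro.from_quat(s["tcp_rot"]).inv().apply(np.array(w)-s["tool_pos"])
E
python3 - <<'E'
from h import *
print("axis",AX,"yaw",np.degrees(np.arctan2(xh[1],xh[0])))
b=W([-37,100]);print("button world",b)
a=tri(ray("top",[342.27,273.75]),ray("scene",[313.9,285.73]));print("button tri",a)
for q,r in((40,46),(60,46),(70,46),(80,46),(95,40),(110,40),(125,40),(140,40),(145,40)):
    p=push(q,r);print(q,p.round(1),W(p).round(1))
print("delta to start at z 220",delta([*W(push(40,46)),220]).round(1))
for q,c in((60,[379.15,242.47]),):
    w=onz("top",c,109)[:2]-AX; print("lever q",90-np.degrees(np.arctan2(w@yh,w@xh)))
w=onz("top",[295.3,243.21],109)[:2]-(L-63*yh);print("left q",90-np.degrees(np.arctan2(w@yh,w@xh)))
E
```

```text
axis [470.61681599 -89.44498179] yaw 4.02020133300149
button world [426.6970394    7.71495452]
button tri [426.56215512   7.81367187  92.15077679]
40 [15.5 58.1] [482.  -30.4]
60 [27.3 47.2] [494.6 -40.4]
70 [31.7 40.4] [499.4 -47. ]
80 [34.8 32.9] [503.  -54.2]
95 [49.9 21.5] [518.9 -64.5]
110 [49.1 11. ] [518.9 -75.1]
125 [45.7  1. ] [516.1 -85.3]
140 [39.8 -7.8] [510.9 -94.4]
145 [ 37.4 -10.3] [508.6 -97.1]
delta to start at z 220 [-471.6 -545.5    6.7]
lever q 58.909435956128085
left q 89.76710730234792
```

Call:
apply_moves(
  motion=[
    {"jaw": 0,"dx": -36,"dy": -42},
    {"jaw": 0,"dx": -72,"dy": -84},
    {"jaw": 0,"dx": -108,"dy": -126},
    {"jaw": 0,"dx": -144,"dy": -168},
    {"jaw": 0,"dx": -180,"dy": -210},
  ],
)

```text
validation failed for argument at $.mo...
```

Call:
apply_moves(
  motion=[
    {"dx": -36,"dy": -42},
    {"dx": -72,"dy": -84},
    {"dx": -108,"dy": -126},
    {"dx": -144,"dy": -168},
    {"dx": -180,"dy": -210},
  ],
)

```text
validation failed for argument at $.mo...
```

Call:
apply_moves(
  motion=[
    {"dx": -40,"dy": -45,"twist": -7},
    {"dx": -80,"dy": -90,"twist": -13},
    {"dx": -111,"dy": -125,"twist": -20},
    {"dx": -111,"dy": -125,"twist": -20},
    {"dx": -111,"dy": -125,"twist": -20},
  ],
)

```text
validation failed for argument at $.mo...
```

```bash
python3 - <<'E'
from h import *
s=bot.read_state();print(s["t"],s["tool_pos"],s["tcp_rot"],s["force"],s["grip_width"])
print(delta([*W(push(40,46)),93],s).round(1))
im=bot.read_camera("wrist");cv2.imwrite("pics/w1.png",im[:,:,::-1])
E
```

```text
0.1 [179.36014635 624.11538532 225.77551169] [ 1.39428717e-01  9.90231722e-01 -8.60710534e-04 -1.69613536e-04] [ 0.12989724  0.9275563  -0.46374592] 92.48360343316251
[-471.6 -545.3  133.7]
```

View pics/w1.png

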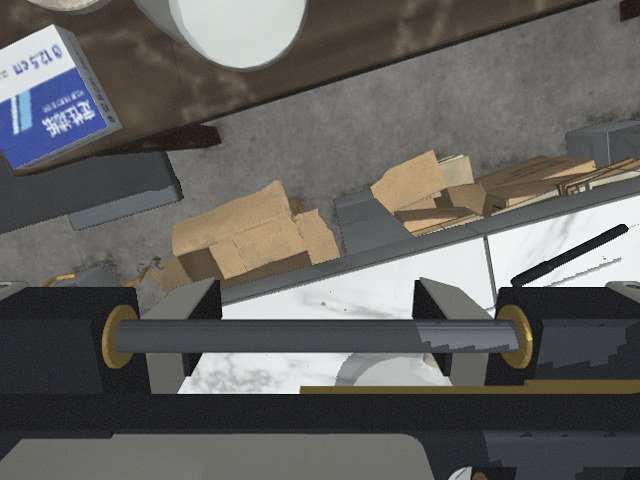

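The moves were refused, so nothing moved. The wrist picture only shows the floor and the open fingers. I'll try again with every field filled in.

Call:
apply_moves(
  motion=[
    {"jaw": 0,"dx": -36,"dy": -42,"dz": 0,"twist": 0},
    {"jaw": 0,"dx": -72,"dy": -84,"dz": 0,"twist": 0},
    {"jaw": 0,"dx": -108,"dy": -126,"dz": 0,"twist": 0},
    {"jaw": 0,"dx": -144,"dy": -168,"dz": 0,"twist": 0},
    {"jaw": 0,"dx": -180,"dy": -210,"dz": 0,"twist": 0},
  ],
)

```text
t: 0.78
tool_pos: [295.0, 371.3, 226.6]
tcp_rot: [0.14, 0.99, -0.0, 0.0]
force: [1.0, 1.1, -0.4]
grip_width: 46.5
grasp_force: 0.0
```

Call:
apply_moves(
  motion=[
    {"jaw": 0,"dx": -36,"dy": -42,"dz": 0,"twist": 0},
    {"jaw": 0,"dx": -72,"dy": -84,"dz": 0,"twist": 0},
    {"jaw": 0,"dx": -108,"dy": -126,"dz": 0,"twist": 0},
    {"jaw": 0,"dx": -144,"dy": -168,"dz": 0,"twist": 0},
    {"jaw": 0,"dx": -180,"dy": -210,"dz": 0,"twist": 0},
  ],
)

```text
t: 1.4
tool_pos: [409.9, 120.0, 226.9]
tcp_rot: [0.139, 0.99, 0.0, 0.0]
force: [0.2, 0.6, 1.2]
grip_width: 0.9
grasp_force: 0.0
```

Call:
apply_moves(
  motion=[
    {"jaw": 0,"dx": -40,"dy": -45,"dz": 0,"twist": -7},
    {"jaw": 0,"dx": -80,"dy": -90,"dz": 0,"twist": -13},
    {"jaw": 0,"dx": -111,"dy": -125,"dz": 0,"twist": -20},
    {"jaw": 0,"dx": -111,"dy": -125,"dz": 0,"twist": -20},
    {"jaw": 0,"dx": -111,"dy": -125,"dz": 0,"twist": -20},
  ],
)

```text
t: 2.02
tool_pos: [481.2, -28.6, 226.3]
tcp_rot: [-0.034, 0.999, 0.0, -0.001]
force: [-1.3, 0.3, -0.6]
grip_width: 0.1
grasp_force: 0.0
```

```bash
python3 - <<'E'
from h import *
s=bot.read_state();print(s["t"],s["tool_pos"],s["tcp_rot"],s["force"],s["grip_width"])
print(delta([*W(push(40,46)),93],s).round(1))
im=bot.read_camera("wrist");cv2.imwrite("pics/w2.png",im[:,:,::-1])
E
```

```text
2.025 [481.15650294 -28.58279821 226.32296992] [-3.42263753e-02  9.99413917e-01  2.82674473e-04 -5.46171929e-04] [-1.27886965  0.28490014 -0.61108354] 0.1284681118391546
[ -0.8  -2.  133.3]
```

View pics/w2.png

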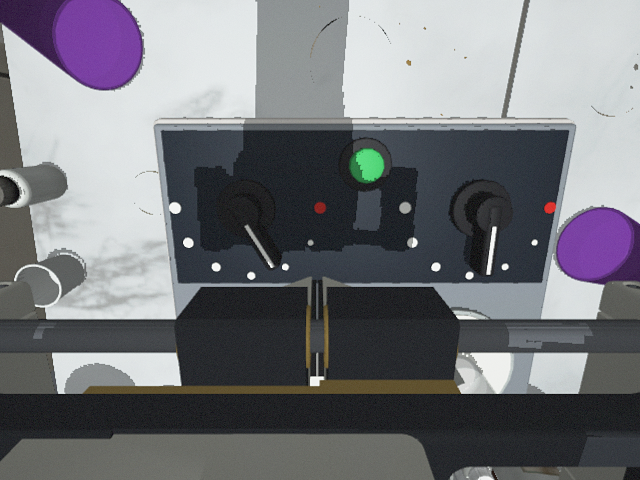

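The closed fingers are at about (318,280), the green button at (367,165) and the right lever at (250,230), pointing at its dot at (285,267). The tool is now aligned with the stirrer, so I'll go down beside the bar.

Call:
apply_moves(
  motion=[
    {"jaw": 0,"dx": -1,"dy": -2,"dz": 40,"twist": 0},
    {"jaw": 0,"dx": -1,"dy": -2,"dz": 80,"twist": 0},
    {"jaw": 0,"dx": -1,"dy": -2,"dz": 115,"twist": 0},
    {"jaw": 0,"dx": -1,"dy": -2,"dz": 133,"twist": 0},
    {"jaw": 0,"dx": -1,"dy": -2,"dz": 133,"twist": 0},
  ],
)

```text
t: 2.7
tool_pos: [481.1, -29.4, 92.5]
tcp_rot: [-0.036, 0.999, 0.0, -0.002]
force: [-0.1, -0.2, 0.3]
grip_width: 0.3
grasp_force: 0.0
```

```bash
python3 - <<'E'
from h import *
s=bot.read_state();print(s["t"],s["tool_pos"],s["force"])
for q,r in((60,46),(70,46),(80,46),(95,40),(110,40),(125,40),(140,40)):
    print(q,delta([*W(push(q,r)),93],s).round(1))
E
```

```text
2.7 [481.1149617  -29.39384833  92.5194198 ] [-0.14878935 -0.24456615  0.25665334]
60 [-12.6 -12.   -0.5]
70 [-17.  -18.8  -0.6]
80 [-20.  -26.3  -0.6]
95 [-35.1 -37.7  -0.6]
110 [-34.4 -48.3  -0.6]
125 [-30.9 -58.2  -0.6]
140 [-25.  -67.   -0.6]
```

First push: one click, from 60° to just past 75°.

Call:
apply_moves(
  motion=[
    {"jaw": 0,"dx": -12,"dy": -11,"dz": 0,"twist": 0},
    {"jaw": 0,"dx": -15,"dy": -16,"dz": 0,"twist": 0},
    {"jaw": 0,"dx": -18,"dy": -21,"dz": 0,"twist": 0},
    {"jaw": 0,"dx": -20,"dy": -26,"dz": 0,"twist": 0},
    {"jaw": 0,"dx": -20,"dy": -26,"dz": 0,"twist": 0},
  ],
)

```text
t: 3.32
tool_pos: [504.7, -56.9, 93.9]
tcp_rot: [-0.034, 0.999, -0.0, 0.0]
force: [-0.1, 1.1, 0.3]
grip_width: 0.5
grasp_force: 0.0
```

```bash
python3 - <<'E'
from h import *
s=bot.read_state();print(s["t"],s["tool_pos"],s["force"])
im=bot.read_camera("scene")[:,:,::-1];im2=bot.read_camera("wrist")[:,:,::-1]
a=cv2.resize(im[235:345,295:425],(520,440),interpolation=cv2.INTER_CUBIC)
cv2.imwrite("pics/p3.png",np.hstack([a,im2[90:310,130:410]] if 0 else [a,cv2.resize(im2[100:320,150:290],(280,440))]))
E
```

```text
3.325 [504.69702422 -56.86408063  93.86418108] [-0.11426006  1.10989988  0.25995521]
```

View pics/p3.png

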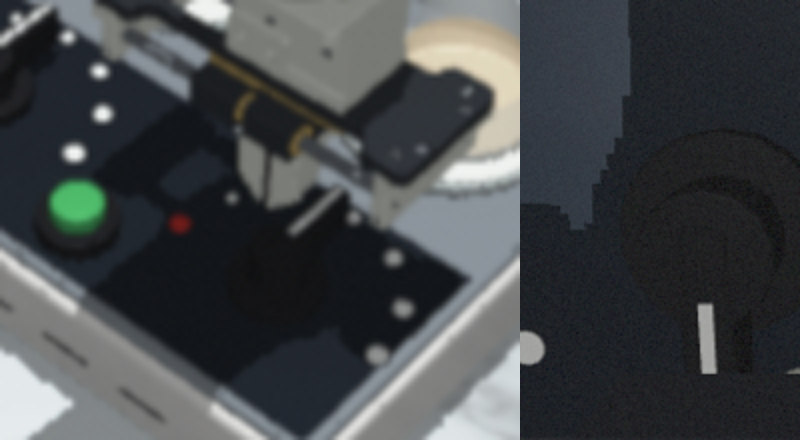

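The bar tip has reached the fourth dot (speed 3). The line in the wrist view looks almost straight ahead, which fits 90°. Now the second click.

Call:
apply_moves(
  motion=[
    {"jaw": 0,"dx": -7,"dy": -3,"dz": 0,"twist": 0},
    {"jaw": 0,"dx": -13,"dy": -8,"dz": 0,"twist": 0},
    {"jaw": 0,"dx": -13,"dy": -13,"dz": 0,"twist": 0},
    {"jaw": 0,"dx": -13,"dy": -18,"dz": 0,"twist": 0},
    {"jaw": 0,"dx": -13,"dy": -18,"dz": 0,"twist": 0},
  ],
)

```text
t: 4.05
tool_pos: [518.6, -73.4, 93.7]
tcp_rot: [-0.034, 0.999, -0.0, -0.0]
force: [0.7, 0.6, 0.0]
grip_width: 0.9
grasp_force: 0.4
```

```bash
cat >>h.py <<'E'
def lever(name="wrist"):
    """right-lever q from white top line pixels projected on z=109"""
    i=bot.camera_info(name);im=bot.read_camera(name).astype(int)
    K,R,t=map(np.array,(i["K"],i["R"],i["t"]))
    v,u=np.nonzero((im.min(2)>90)&(im.max(2)-im.min(2)<40))
    P=np.array([onz(name,(a,b),109,i)[:2] for a,b in zip(u,v)])-AX
    r=np.hypot(*P.T);P=P[(r>17)&(r<50)]
    a=90-np.degrees(np.arctan2(P@yh,P@xh));return len(a),np.percentile(a,[5,25,50,75,95]).round(1) if len(a) else a
E
python3 - <<'E'
from h import *
s=bot.read_state();print(s["t"],s["tool_pos"],s["force"])
for n in("wrist","scene","top"):print(n,lever(n))
for q,r in((110,40),(125,40),(140,40)):print(q,delta([*W(push(q,r)),93],s).round(1))
E
```

```text
4.05 [518.64137293 -73.43738362  93.7373697 ] [0.7118771  0.60948894 0.01349844]
wrist (1234, array([ 56. ,  76.1, 106.4, 156.8, 190.1]))
scene (110, array([ 57.4,  67.1,  83.7,  93.6, 105.9]))
top (924, array([-78.4,  95.5, 154.4, 212.9, 258.7]))
110 [-0.1 -1.6  0.7]
125 [  3.3 -11.6   0.7]
140 [  9.2 -20.4   0.7]
```

```bash
python3 - <<'E'
from h import *
im=bot.read_camera("scene")[:,:,::-1];im2=bot.read_camera("wrist")[:,:,::-1]
a=cv2.resize(im[235:345,295:425],(520,440),interpolation=cv2.INTER_CUBIC)
b=cv2.resize(im2[100:320,150:290],(280,440))
cv2.imwrite("pics/p4.png",cv2.convertScaleAbs(np.hstack([a,b]),alpha=1.5,beta=10))
E
```

```text
(no output)
```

View pics/p4.png

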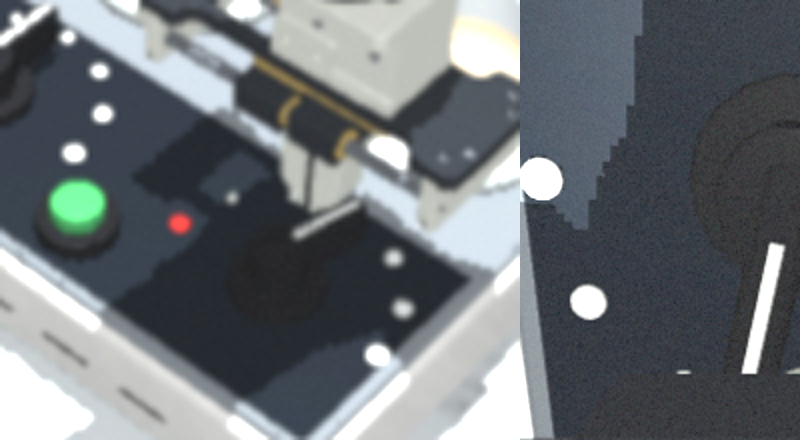

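The line runs from (368.8,294.3) to (384.5,285.8) in the scene image and from (278.5,222.5) to (264,287) in the wrist image. I'll convert both to angles.

```bash
cat >>h.py <<'E'
def ang(n,a,b):
    d=(onz(n,b,109)-onz(n,a,109))[:2];return 90-np.degrees(np.arctan2(d@yh,d@xh)),(onz(n,a,109)[:2]-AX).round(1)
E
python3 - <<'E'
from h import *
print(ang("scene",(368.75,294.25),(384.5,285.75)),ang("wrist",(278.5,222.5),(264,287)))
E
```

```text
(np.float64(103.43272314831002), array([ 7.7, -4.4])) (np.float64(103.98092523141587), array([ 6.4, -1.9]))
```

Both views give 104°, so the lever is still held just before the halfway point at 105°. The fingertip is a little thinner than I assumed. I'll push about 7 mm further.

Call:
apply_moves(
  motion=[
    {"jaw": 0,"dx": 0,"dy": -3,"dz": 0,"twist": 0},
    {"jaw": 0,"dx": 1,"dy": -6,"dz": 0,"twist": 0},
    {"jaw": 0,"dx": 1,"dy": -7,"dz": 0,"twist": 0},
    {"jaw": 0,"dx": 1,"dy": -7,"dz": 0,"twist": 0},
  ],
)

```text
t: 4.8
tool_pos: [518.2, -80.1, 93.7]
tcp_rot: [-0.034, 0.999, -0.0, -0.0]
force: [0.6, -0.5, 0.4]
grip_width: 0.6
grasp_force: 0.0
```

```bash
cat >>h.py <<'E'
def line():
    """fit of the bright line in the wrist view (right lever)"""
    im=bot.read_camera("wrist");m=np.zeros((480,640),np.uint8);m[130:286,130:330]=(im[130:286,130:330].min(2)>90)
    for c in cv2.findContours(m,0,2)[0]:
        (x,y),(w,h),an=cv2.minAreaRect(c)
        if max(w,h)>2.5*min(w,h) and max(w,h)>15:
            b=cv2.boxPoints(((x,y),(w,h),an));e=sorted([(b[i]+b[(i+1)%4])/2 for i in range(4)],key=lambda p:np.linalg.norm(p-[x,y]))[2:]
            e=sorted(e,key=lambda p:np.hypot(*(onz("wrist",p,109)[:2]-AX)))
            print("line",np.round(e,1).tolist(),ang("wrist",*e))
E
python3 - <<'E'
from h import *
s=bot.read_state();print(s["t"],s["tool_pos"],s["force"])
line()
for q,r in((110,40),(125,40),(140,40)):print(q,delta([*W(push(q,r)),93],s).round(1))
E
```

```text
4.8 [518.20043155 -80.06028082  93.70678748] [ 0.56437577 -0.54337024  0.37772433]
line [[311.0, 281.0], [287.0, 281.0]] (np.float64(180.03178899795068), array([31.2,  6.1]))
line [[289.79998779296875, 220.3000030517578], [251.89999389648438, 286.6000061035156]] (np.float64(120.10411475198046), array([ 5.3, -4.3]))
line [[157.5, 130.0], [157.5, 285.0]] (np.float64(96.9127357268477), array([-26.3, -56.3]))
110 [-1.   4.9  0.7]
125 [ 2.4 -5.1  0.7]
140 [  8.3 -13.8   0.7]
```

The lever is at 120° (speed 4). Last click now.

Call:
apply_moves(
  motion=[
    {"jaw": 0,"dx": 2,"dy": -5,"dz": 0,"twist": 0},
    {"jaw": 0,"dx": 4,"dy": -8,"dz": 0,"twist": 0},
    {"jaw": 0,"dx": 6,"dy": -11,"dz": 0,"twist": 0},
    {"jaw": 0,"dx": 8,"dy": -14,"dz": 0,"twist": 0},
    {"jaw": 0,"dx": 8,"dy": -14,"dz": 0,"twist": 0},
  ],
)

```text
t: 5.48
tool_pos: [510.4, -95.2, 93.6]
tcp_rot: [-0.034, 0.999, -0.0, -0.001]
force: [0.3, -0.2, -0.7]
grip_width: 0.5
grasp_force: 0.0
```

```bash
python3 - <<'E'
from h import *
s=bot.read_state();print(s["t"],s["tool_pos"],s["force"])
line()
for q,r in((125,40),(140,40),(145,40)):print(q,delta([*W(push(q,r)),93],s).round(1))
E
```

```text
5.475 [510.37652118 -95.22357143  93.59590274] [ 0.25039303 -0.18212447 -0.65360482]
line [[311.0, 281.0], [287.0, 281.0]] (np.float64(180.0633516977509), array([23.3, -9. ]))
line [[318.3999938964844, 235.10000610351562], [241.3000030517578, 286.8999938964844]] (np.float64(145.25115642160995), array([ 2.8, -7.3]))
125 [-6.4  9.5  0.6]
140 [-0.6  0.8  0.6]
145 [ 1.9 -1.8  0.6]
```

It reads about 145° with no force, and the line is clipped by the finger. I'll back away, lift and check.

Call:
apply_moves(
  motion=[
    {"jaw": 0,"dx": -5,"dy": 4,"dz": 0,"twist": 0},
    {"jaw": 0,"dx": -5,"dy": 4,"dz": -30,"twist": 0},
    {"jaw": 0,"dx": -5,"dy": 20,"dz": -80,"twist": 0},
    {"jaw": 0,"dx": 40,"dy": 60,"dz": -100,"twist": 0},
    {"jaw": 0,"dx": 80,"dy": 100,"dz": -100,"twist": 0},
  ],
)

```text
t: 6.15
tool_pos: [425.0, 1.2, 195.5]
tcp_rot: [-0.034, 0.999, 0.0, 0.002]
force: [-0.5, 1.1, 0.9]
grip_width: 0.4
grasp_force: 0.0
```

```bash
python3 - <<'E'
from h import *
s=bot.read_state();print(s["t"],s["tool_pos"],s["force"])
print("to button z110",delta([426.6,7.8,110],s).round(1))
for n in("scene","top"):print(n,lever(n))
im=bot.read_camera("scene")[:,:,::-1];im2=bot.read_camera("wrist")[:,:,::-1]
a=cv2.resize(im[225:345,240:425],None,fx=3,fy=3,interpolation=cv2.INTER_CUBIC)
cv2.imwrite("pics/p5.png",cv2.convertScaleAbs(a,alpha=1.3))
E
```

```text
6.15 [424.99768941   1.16385112 195.4612842 ] [-0.51504097  1.10344501  0.8938599 ]
to button z110 [-1.7  6.5 85.5]
scene (128, array([ 14.7,  83.6, 112.3, 149.7, 156.4]))
top (1311, array([-73.5,  -7.9,  75.9, 165. , 253.7]))
```

View pics/p5.png

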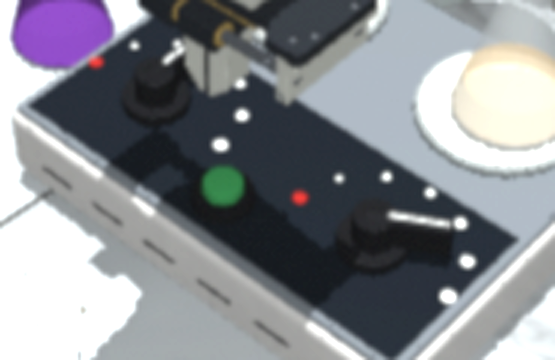

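The bar line runs from (370,296.3) to (390,299.3) in the scene image.

```bash
python3 - <<'E'
from h import *
print(ang("scene",(370,296.3),(390,299.3)))
im=bot.read_camera("wrist");v,u=np.nonzero((im.min(2)>110))
i=bot.camera_info("wrist");P=np.array([onz("wrist",p,109,i)[:2]-AX for p in zip(u,v)]);r=np.hypot(*P.T)
a=90-np.degrees(np.arctan2(P@yh,P@xh));k=(r>20)&(r<48)&(a>0)&(a<200);print(k.sum(),np.percentile(a[k],[5,50,95]))
E
```

```text
(np.float64(149.18848360120361), array([ 5.6, -9.6]))
159 [152.33448535 156.85260657 198.61872419]
```

Call:
apply_moves(
  motion=[
    {"jaw": 0,"dx": -2,"dy": 6,"dz": 30,"twist": 0},
    {"jaw": 0,"dx": -2,"dy": 6,"dz": 70,"twist": 0},
    {"jaw": 0,"dx": -2,"dy": 6,"dz": 90,"twist": 0},
    {"jaw": 0,"dx": -2,"dy": 6,"dz": 90,"twist": 0},
  ],
)

```text
t: 6.9
tool_pos: [425.7, 5.1, 102.1]
tcp_rot: [-0.034, 0.999, -0.0, -0.002]
force: [0.3, -0.7, 1.0]
grip_width: 0.4
grasp_force: 0.0
```

The lever reads 149°, which is speed 5. Now I'll press the button step by step.

Call:
apply_moves(
  motion=[
    {"jaw": 0,"dx": -1,"dy": 3,"dz": 4,"twist": 0},
    {"jaw": 0,"dx": -1,"dy": 3,"dz": 8,"twist": 0},
    {"jaw": 0,"dx": -1,"dy": 3,"dz": 11,"twist": 0},
    {"jaw": 0,"dx": -1,"dy": 3,"dz": 13,"twist": 0},
    {"jaw": 0,"dx": -1,"dy": 3,"dz": 13,"twist": 0},
  ],
)

```text
t: 7.52
tool_pos: [428.3, 9.3, 91.4]
tcp_rot: [-0.035, 0.999, 0.0, 0.001]
force: [3.5, 0.4, 3.8]
grip_width: 0.5
grasp_force: 1.9
```

Call:
apply_moves(
  motion=[
    {"jaw": 0,"dx": 0,"dy": 0,"dz": 2,"twist": 0},
    {"jaw": 0,"dx": 0,"dy": 0,"dz": 4,"twist": 0},
    {"jaw": 0,"dx": 0,"dy": 0,"dz": 4,"twist": 0},
  ],
)

```text
t: 7.9
tool_pos: [428.6, 9.4, 90.3]
tcp_rot: [-0.035, 0.999, 0.0, 0.001]
force: [-8.9, -0.3, 44.3]
grip_width: -0.0
grasp_force: 22.3
```

44 N means it's on the bottom stop. I'll come off it and check.

Call:
apply_moves(
  motion=[
    {"jaw": 0,"dx": 0,"dy": 0,"dz": -3,"twist": 0},
    {"jaw": 0,"dx": 0,"dy": 0,"dz": -3,"twist": 0},
  ],
)

```text
t: 8.15
tool_pos: [428.3, 9.4, 91.1]
tcp_rot: [-0.035, 0.999, 0.0, 0.002]
force: [1.0, 0.4, 13.9]
grip_width: 0.4
grasp_force: 6.7
```

```bash
python3 - <<'E'
from h import *
s=bot.read_state();print(s["t"],s["tool_pos"],s["force"])
im=bot.read_camera("scene")[:,:,::-1]
a=cv2.resize(im[250:320,270:360],None,fx=7,fy=7,interpolation=cv2.INTER_CUBIC)
cv2.imwrite("pics/p6.png",cv2.convertScaleAbs(a,alpha=1.5))
E
```

```text
8.15 [428.34062926   9.35498424  91.07549687] [ 0.99492301  0.40479687 13.93368161]
```

View pics/p6.png

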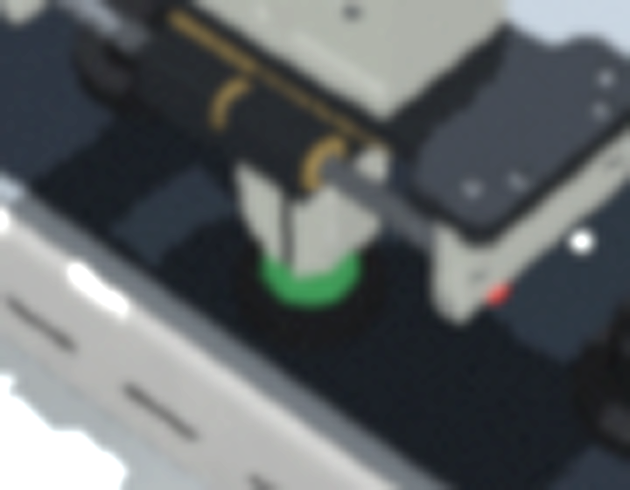

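The fingertip is centred on the green cap and touches nothing else. The cap sits on its stop, since the force is far above the 4 N spring. Lifting slowly to confirm it springs back.

Call:
apply_moves(
  motion=[
    {"jaw": 0,"dx": 0,"dy": 0,"dz": -3,"twist": 0},
    {"jaw": 0,"dx": 0,"dy": 0,"dz": -3,"twist": 0},
  ],
)

```text
t: 8.45
tool_pos: [427.4, 9.2, 93.1]
tcp_rot: [-0.035, 0.999, 0.0, 0.001]
force: [1.8, 0.7, 3.5]
grip_width: 0.6
grasp_force: 1.5
```

Call:
apply_moves(
  motion=[
    {"jaw": 0,"dx": 0,"dy": 0,"dz": -6,"twist": 0},
    {"jaw": 0,"dx": 0,"dy": 0,"dz": -30,"twist": 0},
    {"jaw": 0,"dx": 0,"dy": 0,"dz": -80,"twist": 0},
    {"jaw": 0,"dx": 30,"dy": 50,"dz": -120,"twist": 0},
    {"jaw": 0,"dx": 30,"dy": 100,"dz": -130,"twist": 0},
  ],
)

```text
t: 9.07
tool_pos: [388.5, 106.3, 224.1]
tcp_rot: [-0.033, 0.999, -0.0, -0.0]
force: [2.0, 0.6, -0.5]
grip_width: 0.0
grasp_force: 0.0
```

Call:
apply_moves(
  motion=[
    {"jaw": 0,"dx": 0,"dy": 60,"dz": 0,"twist": 0},
    {"jaw": 0,"dx": 0,"dy": 120,"dz": 0,"twist": 0},
    {"jaw": 0,"dx": 0,"dy": 160,"dz": 0,"twist": 0},
    {"jaw": 0,"dx": 0,"dy": 160,"dz": 0,"twist": 0},
  ],
)

```text
t: 9.57
tool_pos: [376.8, 269.0, 222.0]
tcp_rot: [-0.038, 0.999, -0.0, -0.001]
force: [0.1, -0.1, -0.5]
grip_width: 0.8
grasp_force: 0.0
```

```bash
python3 - <<'E'
from h import *
a=bot.read_camera("top")[:,:,::-1];b=bot.read_camera("scene")[:,:,::-1]
A=cv2.resize(a[150:300,255:425],None,fx=2.3,fy=2.3,interpolation=cv2.INTER_CUBIC);B=cv2.resize(b[190:365,240:460],(390,345),interpolation=cv2.INTER_CUBIC)
cv2.imwrite("pics/p7.png",np.hstack([A,B]))
for n,im,(y0,y1,x0,x1) in(("top",a,(225,295,262,418)),("scene",b,(230,345,245,410))):
    c=im.astype(int);g=np.zeros(c.shape[:2],bool);g[y0:y1,x0:x1]=1
    print(n,blobs(g&(c[:,:,1]>c[:,:,2]+50)&(c[:,:,1]>c[:,:,0]+30),20,300))
E
```

```text
top [([342.27, 273.75], 128)]
scene [([313.9, 285.73], 135)]
```

View pics/p7.png

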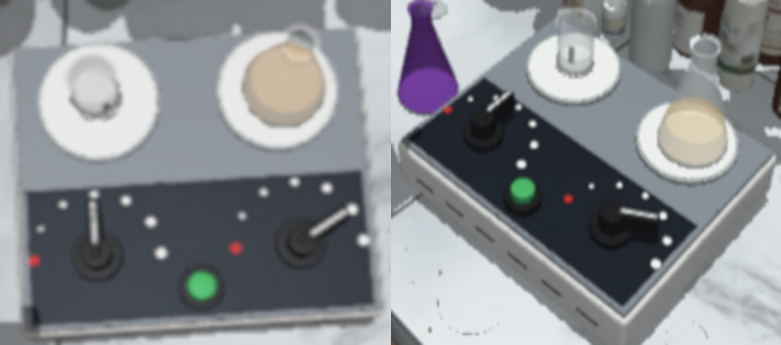

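The right lever points at the speed 5 dot at (353,210). The button is back up with exactly the same blob as at the start. The left lever and the glassware haven't moved, and the arm is clear.

```bash
python3 -c "
from cell import bot
print(bot.hand_in())"
```

```text
the job is handed in; nothing more can be done
None
```

The job is handed in: the right lever (the flask's) went from speed 2 to speed 5, and the green start button was pressed to its stop and came back up. In the last pictures the other lever and the glassware had not moved, and the hand-in gave no verdict.

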